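# Check off the four wheels on the button pods

### The arm

A 7-joint arm with a two-finger parallel gripper is mounted at the origin on a cart in front of the work surface, level with it; the furniture and walls round the work are solid. World frame = base frame: x ahead of the robot, y to its left, z up, the work surface at z = 0. Lengths are in m, angles in rad, forces in N, time in s.
With the tool pointing down it reaches from about 0.425 to 0.925 m from the base axis. Payload 6.8 kg.
Tool frame: the origin (TCP) lies between the finger pads; the fingertips stand 14 mm ahead of it and the grasp point (between the pads) lies 5 mm behind it; z points along the fingers, y is the line along which they close (so a half turn about z gives the same grasp; the last joint's range is limited). The gripper opens to 85 mm and grips with 20 to 120 N. Pads are 22 mm wide; open, the fingers measure 114 mm over their backs; the gripper's body (76 mm by 85 mm) begins 54 mm behind the grasp point. The pads swing forward as they close: fully open they stand 13 mm farther back than shut.
Start: joints at [1.037, 0.477, 0.022, 1.555, -0.011, 1.109, -0.083], TCP at [0.279, -0.615, 0.245] pointing down, gripper open.
Joint ranges: [-2.96, 2.96], [-0.34, 2.1], [-1.41, 1.46], [0.24, 2.44], [-1.37, 4.51], [0.17, 1.92], [-2.96, 2.96]. Speed limits (rad/s): [2.39, 2.39, 3.14, 3.14, 3.14, 3.14, 3.14].

### API

Orientations are given as a rotation vector (axis times angle).
In Python, from bench import r, eyes, ticket gives the robot as it stands. The module is installed in compiled form; this text tells all that it offers.
- The arm moves only by the tool arm_command, never from a script. Its argument "plan" is text: rows parted by semicolons, each of 4 numbers parted by spaces: the shift along the tool's x, y, z in m, then the turn about the tool's z in degrees. In form: tx ty tz yaw; .... A call has 1 to 20 rows; each row shifts and turns the commanded pose from where the row before left it, along the tool's axes as they then stand; what a row does not reach is not made up. A row lasts 1/8 s, in which the tool goes at most 62.5 mm and 10.7 degrees, less where a joint would pass 70% of its speed; a pose out of reach is approached as far as the arm can. A call is refused whole if a number of a shift passes 0.0625 or a number of a turn 10.7, either way. A call with a gripper value outside its range is refused whole. "hand" is the closure, from -1 (fully open) to 1 (shut), set as the call begins (left out, the last holds). The fingers move at their own pace and stop on an object; "grip_force" is the grip in N (left out, the last holds). Time passes only in rows, so rows that do not move let the fingers close. It gives the time, the measured TCP pose, the force, the opening and the grip force at its end, in the units of the state.
- r.get_obs(): the state, without advancing time (a new reading comes with each control period).
- eyes.grab_frame(name): name is "side" or "top"; returns (picture, depth): 400x640x3 uint8, red, green, blue; 400x640 float32, m along the optical axis (not along the pixel's ray), 0 where there is no reading.
- eyes.calibration(name): a dict with "fov_y" (degrees; the focal length in pixels is half the picture's height over the tangent of half this angle, whatever the lens; pixels are square), "cx", "cy" (the principal point, pixels), "k1" (the pictures are not rectified: a ray, as slopes to the right and down, at radius r is drawn at 1 + k1 r^2 times it, then the intrinsics apply), "origin" and "attitude" of the camera in the world. Camera axes: x right, y up, looking along -z (the intrinsics and any distortion apply to the point x, -y, -z); pixel columns grow to the right and rows downward; lengths in m; the calibration is good to about 2 mm. A picture is of the moment at which its call begins. calibration takes no time and is no camera call.
- ticket.hand_in(): hands the job in; it is judged then, once.
The state is a dict: "clock": time; "joints": joint angles; "qvel": joint speeds; "tau": joint torques, N m; "tcp_pos": TCP position; "orientation": TCP orientation; "contact_force": force on the tool from outside, world axes, zero at the start; "moment": the same for the moment, N m; "grip_width": finger opening in m; "gripper_force": force on a finger pad.
Only numpy, scipy, OpenCV 4.12 (cv2) and the standard library are available. Lean on these libraries where they do the work, as an engineer would, in place of code of your own. Each camera call takes 0.05 s, during which the arm holds its last target. There are 200 camera calls.

### The job

Check off the four tightened wheels of the car on the button pods, in the order they were done: press the red button, then yellow, then blue, then green. Press each lightly from above with a closed fingertip until it has gone down about 1 cm, where it stays by itself; do not ram it against its stop. Do not grip, lift or shove the pods, and leave the other things on the console where they are.

Things in the scene. Friction and masses are not known exactly. Their poses are not given: they have to be found in the camera images.
- red_pod: check-off pod with a red button: loose upright round grey housing on a rubber foot, 54 mm across and 41 mm high, 0.6 kg; origin at the centre of its underside, z up
- red_top (a point): centre of the flat top of the red button, a round cap 33 mm across; 71 mm above the pod's underside while the button is up, and it moves down with the button
- red_button (a joint): how far the red button has been pushed down, m: 0 is up, 0.020 the hard lower stop; it counts as pressed beyond 0.006; it takes about 3.2 N to start rising to 5.6 N just above the lower stop, where the force then rises steeply (over 25 N on a pod fails), and it stays where it is left
- yellow_pod: check-off pod with a yellow button: loose upright round grey housing on a rubber foot, 54 mm across and 41 mm high, 0.6 kg; origin at the centre of its underside, z up
- yellow_top (a point): centre of the flat top of the yellow button, a round cap 33 mm across; 71 mm above the pod's underside while the button is up, and it moves down with the button
- yellow_button (a joint): how far the yellow button has been pushed down, m: 0 is up, 0.020 the hard lower stop; it counts as pressed beyond 0.006; it takes about 3.2 N to start rising to 5.6 N just above the lower stop, where the force then rises steeply (over 25 N on a pod fails), and it stays where it is left
- blue_pod: check-off pod with a blue button: loose upright round grey housing on a rubber foot, 54 mm across and 41 mm high, 0.6 kg; origin at the centre of its underside, z up
- blue_top (a point): centre of the flat top of the blue button, a round cap 33 mm across; 71 mm above the pod's underside while the button is up, and it moves down with the button
- blue_button (a joint): how far the blue button has been pushed down, m: 0 is up, 0.020 the hard lower stop; it counts as pressed beyond 0.006; it takes about 3.2 N to start rising to 5.6 N just above the lower stop, where the force then rises steeply (over 25 N on a pod fails), and it stays where it is left
- green_pod: check-off pod with a green button: loose upright round grey housing on a rubber foot, 54 mm across and 41 mm high, 0.6 kg; origin at the centre of its underside, z up
- green_top (a point): centre of the flat top of the green button, a round cap 33 mm across; 71 mm above the pod's underside while the button is up, and it moves down with the button
- green_button (a joint): how far the green button has been pushed down, m: 0 is up, 0.020 the hard lower stop; it counts as pressed beyond 0.006; it takes about 3.2 N to start rising to 5.6 N just above the lower stop, where the force then rises steeply (over 25 N on a pod fails), and it stays where it is left
- wheel_nut_2: grey closed wheel nut standing on end, 24 mm wide and 36 mm high; a bystander, to be left alone; origin at the centre of its underside
- wheel_nut_3: another grey closed wheel nut standing on end, 24 mm wide and 36 mm high; a bystander, to be left alone; origin at the centre of its underside
- tread_gauge: tread depth gauge with a blue head, 22x84x20 mm, lying; a bystander, to be left alone; origin at the centre of its underside, long side along its y axis
- tyre_gauge: tyre pressure gauge with a round dial, 71x126x26 mm, lying; a bystander, to be left alone; origin at the centre of its underside, long side along its y axis
- tyre_marker: white and yellow marker pen, 17x126x17 mm, lying; a bystander, to be left alone; origin at the centre of its underside, long side along its y axis
- tyre_crayon: short yellow crayon, 14x60x13 mm, lying; a bystander, to be left alone; origin at the centre of its underside, long side along its y axis
Mind the look-alikes: they are no part of the job. Leave any orange look-alike of the green_pod alone.

How it is judged:
By the outcome, as a careful person would: the job done as asked, in the order asked, and still so for the second after the job is handed in, with the robot touching nothing.
It also fails if it takes over 51 s, if anything falls off the work surface, if the arm or the gripper's body presses on something with over 40 N, if the wrist force passes 120 N, or if a joint passes its speed limit or range.

## Working session

There is one attempt and no reset: what is moved stays moved. The work goes in short steps, Python scripts to look and compute and a tool call to move; the robot and the scene stay as the last step left them, time stands still between calls to the robot, and variables do not carry over. Pictures are saved under pics/ and viewed, at most 10 in all, crops included, and the job is handed in when it is done.

Besides the shell and the picture viewer there is one more tool, called after "Emit:" as name(argument=value, ...) on one line, values as JSON. arm_command: Moves the arm, as the interface text tells. Its arguments: {"type":"object","properties":{"plan":{"type":"string"},"hand":{"type":"number"},"grip_force":{"type":"number"}},"required":["plan"]}

```bash
mkdir -p pics
cat > h.py <<'E'
import numpy as np,cv2
from scipy.spatial.transform import Rotation as R
from bench import r,eyes,ticket
def att(c):
    a=np.array(c["attitude"],float)
    if a.shape==(3,3): return a
    return R.from_rotvec(a).as_matrix() if a.size==3 else None
def ray(c,u,v,H=400):
    f=H/2/np.tan(np.radians(c["fov_y"])/2)
    d=np.array([(u-c["cx"])/f,(v-c["cy"])/f]); s=d.copy()
    for _ in range(20): s=d/(1+c["k1"]*(s@s))
    return np.array(c["origin"]),att(c)@np.array([s[0],-s[1],-1.])
def plane(c,u,v,z):
    o,d=ray(c,u,v); return o+d*(z-o[2])/d[2]
def depthpt(c,u,v,z):
    o,d=ray(c,u,v); return o+d*z
E
python3 - <<'E'
from h import *
for n in("side","top"):
    p,d=eyes.grab_frame(n); print(n,eyes.calibration(n))
    cv2.imwrite(f"pics/{n}0.png",p[:,:,::-1]); np.savez(f"{n}0.npz",p=p,d=d)
print(r.get_obs())
E
```

```text
side {'fov_y': 52.11642932950719, 'cx': 313.5893730386418, 'cy': 201.33315305567558, 'k1': -0.09731555377993983, 'origin': array([0.27528271, 0.70890005, 0.4226492 ]), 'attitude': array([ 0.32535894, -1.47935022, -2.31735902])}
top {'fov_y': 44.65600329235417, 'cx': 317.78870836874074, 'cy': 196.059860194031, 'k1': -0.11860047369996679, 'origin': array([0.44925707, 0.02883441, 1.07822516]), 'attitude': array([ 0.10323879, -0.15071607, -1.54542785])}
{'clock': 0.1, 'joints': array([ 1.03686989,  0.47772543,  0.02236495,  1.55636271, -0.01151781,
        1.10930013, -0.08313476]), 'qvel': array([-0.00112423, -0.00220397,  0.00168585, -0.00344598, -0.00059904,
       -0.00096456,  0.00082884]), 'tau': array([ 4.20832963e-03, -5.97762823e+01,  1.61373273e+00, -2.81954974e+01,
        1.28473953e-02,  5.09319798e-03,  8.82300014e-06]), 'tcp_pos': array([ 0.27859368, -0.61425729,  0.24441371]), 'orientation': array([-3.06910290e+00, -6.63440677e-01,  7.29830128e-04]), 'contact_force': array([ 0.38607196,  0.35549645, -0.09594951]), 'moment': array([-0.07392643, -0.00226255,  0.04357873]), 'gripper_force': 0.0, 'grip_width': 0.08553501892949583}
```

View pics/top0.png

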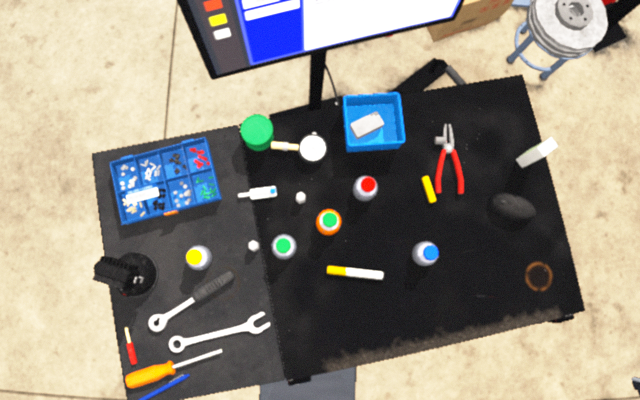

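View pics/side0.png

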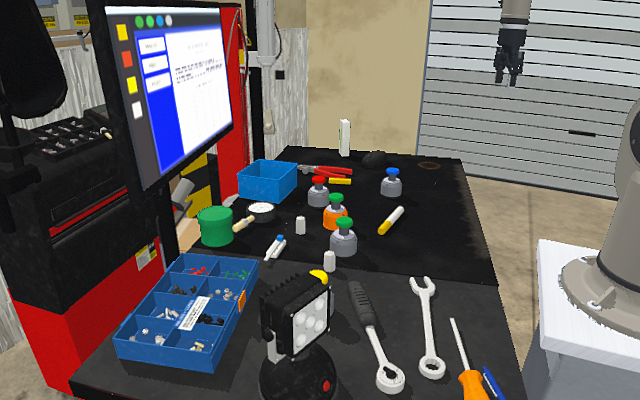

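Top view: red cap at (368,185), yellow (198,257), blue (430,253). There are two green caps: (284,246) on a grey housing and (328,221) on an orange housing. The one at (284,246) (side view (343,224)) fits, because its housing is grey. The orange one is the look-alike. A lamp stands beside the yellow pod at (125,273).

Run:
```python
from h import *
D={n:np.load(n+"0.npz") for n in("side","top")}
C={n:eyes.calibration(n) for n in D}
seeds={"top":dict(red=(368,185),yellow=(195,257),blue=(431,253),green=(284,246),orange=(328,221)),
"side":dict(red=(319,180),yellow=(319,276),blue=(392,172),green=(343,223),orange=(336,198))}
hue=dict(red=(172,8),yellow=(20,35),blue=(100,125),green=(60,90),orange=(60,90))
res={}
for n in D:
    hsv=cv2.cvtColor(D[n]["p"],cv2.COLOR_RGB2HSV);h=hsv[...,0]
    for k,(u,v) in seeds[n].items():
        a,b=hue[k]; m=((h>=a)|(h<=b)) if a>b else ((h>=a)&(h<=b))
        m=(m&(hsv[...,1]>120)&(hsv[...,2]>60)).astype(np.uint8)
        _,l,s,c=cv2.connectedComponentsWithStats(m)
        i=l[v,u]
        if i==0: print(n,k,"seed miss",hsv[v,u]);continue
        dd=D[n]["d"][l==i]; z=np.median(dd[dd>0])
        res[n,k]=c[i]; print(n,k,c[i].round(1),s[i],"z%.3f"%z,"depthpt",depthpt(C[n],*c[i],z).round(3),"plane71",plane(C[n],*c[i],.071).round(3))
for k in hue:
    if ("side",k) in res and ("top",k) in res:
        o1,d1=ray(C["side"],*res["side",k]);o2,d2=ray(C["top"],*res["top",k])
        t=np.linalg.lstsq(np.stack([d1,-d2],1),o2-o1,rcond=None)[0]
        p,q=o1+t[0]*d1,o2+t[1]*d2; print(k,"tri",((p+q)/2).round(3),"gap",np.linalg.norm(p-q).round(4))
# lamp & tall obstacles: heights in top view
d=D["top"]["d"];
for u,v in[(112,270),(125,265),(140,275),(256,130),(110,262)]:
    print((u,v),depthpt(C["top"],u,v,d[v,u]).round(3))
p=D["top"]["p"][195:290,165:345];cv2.imwrite("pics/crop.png",cv2.resize(p[:,:,::-1],None,fx=4,fy=4,interpolation=cv2.INTER_CUBIC))
```

```text
side red [329.2 172.8] [312 165  41  19 471] z1.161 depthpt [ 0.697 -0.294  0.006] plane71 [ 0.631 -0.138  0.071]
side yellow [319.7 275. ] [309 269  19  16 168] z0.604 depthpt [0.48  0.25  0.069] plane71 [0.478 0.253 0.071]
side blue [392.2 170.7] [385 167  15   8  97] z1.009 depthpt [ 0.501 -0.232  0.067] plane71 [ 0.498 -0.22   0.071]
side green [344.3 221.9] [336 217  17  11 162] z0.757 depthpt [0.508 0.078 0.069] plane71 [0.507 0.081 0.071]
side orange [335.7 196.8] [328 192  16  10 133] z0.858 depthpt [ 0.565 -0.019  0.069] plane71 [ 0.564 -0.016  0.071]
top red [368.  183.6] [361 176  15  16 180] z1.030 depthpt [ 0.644 -0.106  0.07 ] plane71 [ 0.644 -0.106  0.071]
top yellow [193.3 256.6] [186 250  16  15 193] z0.994 depthpt [0.482 0.254 0.069] plane71 [0.482 0.254 0.071]
top blue [431.2 252.3] [424 245  16  15 190] z1.011 depthpt [ 0.501 -0.24   0.069] plane71 [ 0.501 -0.239  0.071]
top green [282.7 245.3] [276 239  14  14 157] z1.003 depthpt [0.51  0.07  0.071] plane71 [0.51  0.07  0.071]
top orange [329.4 219.5] [323 213  14  14 151] z1.014 depthpt [ 0.566 -0.025  0.071] plane71 [ 0.566 -0.025  0.071]
red tri [ 0.631 -0.108  0.084] gap 0.0222
yellow tri [0.48  0.253 0.07 ] gap 0.0036
blue tri [ 0.503 -0.241  0.063] gap 0.0021
green tri [0.51  0.07  0.065] gap 0.0006
orange tri [ 0.567 -0.025  0.066] gap 0.0016
(112, 270) [0.449 0.39  0.156]
(125, 265) [0.46  0.368 0.147]
(140, 275) [0.441 0.368 0.055]
(256, 130) [0.758 0.136 0.059]
(110, 262) [0.464 0.401 0.139]
```

View pics/crop.png

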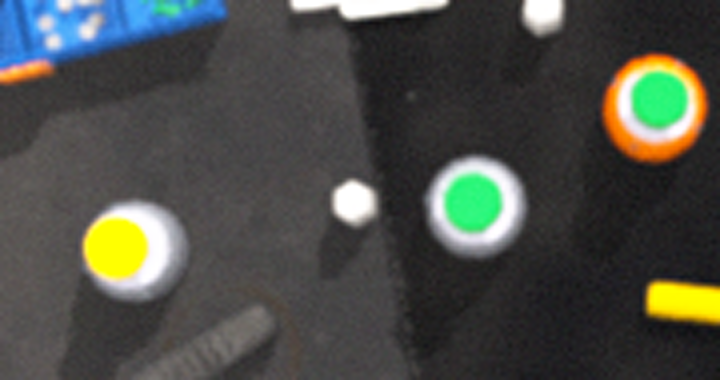

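Emit:
arm_command(plan="0 0 0 8.1; 0 0 0 8.1; 0 0 0 8.2; 0.024 -0.034 0 0; 0.024 -0.034 0 0; 0.024 -0.034 0 0; 0.024 -0.034 0 0; 0.024 -0.034 0 0; 0.024 -0.034 0 0; 0.024 -0.034 0 0; 0.024 -0.034 0 0; 0.024 -0.034 0 0; 0.024 -0.034 0 0; 0.024 -0.034 0 0; 0.024 -0.034 0 0; 0.024 -0.034 0 0; 0.024 -0.034 0 0; 0.024 -0.034 0 0; 0 0 0 0; 0 0 0 0", hand=1, grip_force=20)

```text
clock: 2.6
tcp_pos: [0.6383, -0.1054, 0.2447]
orientation: [3.141, -0.0, -0.002]
contact_force: [0.7, -1.2, 0.5]
grip_width: 0.0002
gripper_force: 0.0
```

Emit:
arm_command(plan="0.006 0.001 0.02 0; 0 0 0.02 0; 0 0 0.02 0; 0 0 0.02 0; 0 0 0.02 0; 0 0 0.02 0; 0 0 0.02 0; 0 0 0 0; 0 0 0 0")

```text
clock: 3.72
tcp_pos: [0.6453, -0.1058, 0.1057]
orientation: [3.142, -0.0, 0.001]
contact_force: [-0.5, -0.1, 0.2]
grip_width: -0.0002
gripper_force: 0.0
```

Run:
```python
from h import *
a=eyes.grab_frame("side")[0][120:240,250:410];b=eyes.grab_frame("top")[0][130:250,290:450]
cv2.imwrite("pics/c1.png",cv2.resize(np.vstack([a,b])[:,:,::-1],None,fx=2.5,fy=2.5,interpolation=cv2.INTER_CUBIC))
```

```text
(no output)
```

View pics/c1.png

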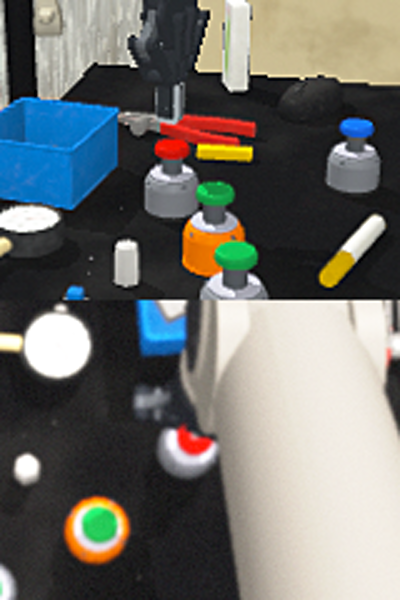

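Side view: fingertip at about (318,168), right above the red cap at (319,179), with a clear gap of about 2 cm. Next I'll feel for contact.

Emit:
arm_command(plan="0 0 0.006 0; 0 0 0.006 0; 0 0 0.004 0; 0 0 0.002 0; 0 0 0.002 0; 0 0 0.002 0; 0 0 0 0")

```text
clock: 4.7
tcp_pos: [0.6449, -0.1058, 0.0833]
orientation: [3.142, -0.0, 0.0]
contact_force: [0.5, 0.4, -0.9]
grip_width: -0.0002
gripper_force: 0.0
```

Emit:
arm_command(plan="0 0 0.002 0; 0 0 0.002 0; 0 0 0 0")

```text
clock: 5.08
tcp_pos: [0.645, -0.1058, 0.0793]
orientation: [3.142, -0.0, 0.001]
contact_force: [0.6, -0.7, 2.3]
grip_width: -0.0002
gripper_force: 1.0
```

Emit:
arm_command(plan="0 0 0.002 0; 0 0 0.002 0; 0 0 0 0")

```text
clock: 5.45
tcp_pos: [0.645, -0.1058, 0.0751]
orientation: [3.142, -0.0, 0.0]
contact_force: [0.6, 1.0, 1.1]
grip_width: -0.0001
gripper_force: 0.9
```

Run:
```python
from h import *
a,d=eyes.grab_frame("side");a=a[140:220,280:360]
cv2.imwrite("pics/c2.png",cv2.resize(a[:,:,::-1],None,fx=6,fy=6,interpolation=cv2.INTER_CUBIC))
f=[]
for i in range(10):
    o=r.get_obs();f.append(o["contact_force"][2])
print(np.round(f,1))
```

```text
[1.7 1.7 1.7 1.7 1.7 1.7 1.7 1.7 1.7 1.7]
```

View pics/c2.png

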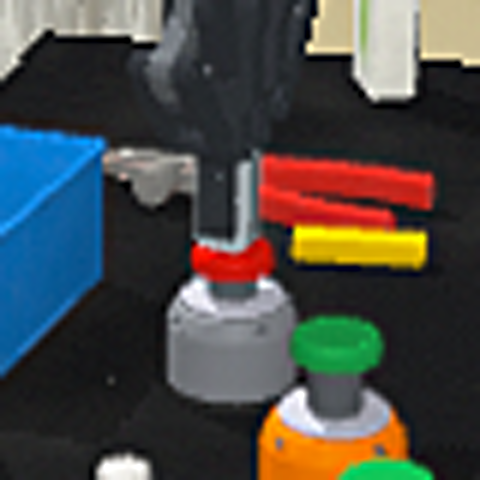

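The red cap is clearly lowered: its stem is much shorter than the orange pod's, and the tip is at z≈0.061, so about 1 cm down. I'll retract and go to yellow.

Emit:
arm_command(plan="0 0 -0.01 0; 0 0 -0.03 0; 0 0 -0.04 0; 0 0 -0.04 0; -0.0136 -0.03 0 0; -0.0136 -0.03 0 0; -0.0136 -0.03 0 0; -0.0136 -0.03 0 0; -0.0136 -0.03 0 0; -0.0136 -0.03 0 0; -0.0136 -0.03 0 0; -0.0136 -0.03 0 0; -0.0136 -0.03 0 0; -0.0136 -0.03 0 0; -0.0136 -0.03 0 0; -0.0134 -0.03 0 0; 0 0 0 0; 0 0 0 0")

```text
clock: 7.75
tcp_pos: [0.4821, 0.2535, 0.1955]
orientation: [3.141, -0.001, 0.0]
contact_force: [0.8, -0.3, -0.6]
grip_width: 0.0001
gripper_force: 0.0
```

Run:
```python
from h import *
for n,b in(("top",(350,165,390,205)),("side",(305,165,335,200))):
    p,d=eyes.grab_frame(n);c=eyes.calibration(n)
    hsv=cv2.cvtColor(p,cv2.COLOR_RGB2HSV);m=((hsv[...,0]<8)|(hsv[...,0]>172))&(hsv[...,1]>140)&(hsv[...,2]>60)
    M=np.zeros_like(m);M[b[1]:b[3],b[0]:b[2]]=1;m&=M
    if n=="side": m&=(d<1.1*0+.98)
    v,u=np.nonzero(m);
    if len(u): print(n,len(u),u.mean(),v.mean(),np.median(d[m]),depthpt(c,u.mean(),v.mean(),np.median(d[m])).round(4))
```

```text
top 149 367.0872483221477 185.04026845637583 1.0380751 [ 0.6424 -0.1053  0.0614]
side 3 331.3333333333333 171.0 0.5520338 [0.4735 0.2299 0.227 ]
```

The red top now reads z=0.061, against 0.070 before, so it is about 1 cm down and the pod hasn't moved. Next, yellow.

Emit:
arm_command(plan="0 0 0.03 0; 0 0 0.03 0; 0 0 0.02 0; 0 0 0.014 0; 0 0 0.004 0; 0 0 0.002 0; 0 0 0.002 0; 0 0 0.002 0; 0 0 0.002 0; 0 0 0.002 0; 0 0 0.002 0; 0 0 0.002 0; 0 0 0 0")

```text
clock: 9.48
tcp_pos: [0.4819, 0.2542, 0.0832]
orientation: [3.142, -0.0, -0.0]
contact_force: [0.5, 0.1, -0.6]
grip_width: -0.0002
gripper_force: 0.0
```

Emit:
arm_command(plan="0 0 0.002 0; 0 0 0.002 0; 0 0 0.002 0; 0 0 0.002 0; 0 0 0 0")

```text
clock: 10.1
tcp_pos: [0.4819, 0.2543, 0.0751]
orientation: [-3.142, 0.0, -0.0]
contact_force: [-0.1, 0.5, 1.0]
grip_width: -0.0001
gripper_force: 0.3
```

Emit:
arm_command(plan="0 0 -0.01 0; 0 0 -0.03 0; 0 0 -0.04 0; 0 0 -0.04 0; 0.0013 0.033 0 0; 0.0013 0.033 0 0; 0.0013 0.033 0 0; 0.0013 0.033 0 0; 0.0013 0.033 0 0; 0.0013 0.033 0 0; 0.0013 0.033 0 0; 0.0013 0.033 0 0; 0.0013 0.033 0 0; 0.0013 0.033 0 0; 0.0013 0.033 0 0; 0.0013 0.033 0 0; 0.0013 0.033 0 0; 0.0013 0.033 0 0; 0.0008 0.031 0 0; 0 0 0 0")

```text
clock: 12.6
tcp_pos: [0.5003, -0.2416, 0.1957]
orientation: [3.14, -0.007, 0.001]
contact_force: [-0.9, 0.6, 0.1]
grip_width: 0.0
gripper_force: 0.0
```

Run:
```python
from h import *
p,d=eyes.grab_frame("top");c=eyes.calibration("top");hsv=cv2.cvtColor(p,cv2.COLOR_RGB2HSV);h=hsv[...,0]
for k,a,b,(x0,y0,x1,y1) in(("yellow",20,35,(178,240,215,275)),("blue",100,125,(415,235,450,270)),("green",60,90,(268,230,300,262))):
    m=np.zeros(h.shape,bool);m[y0:y1,x0:x1]=1;m&=(h>=a)&(h<=b)&(hsv[...,1]>120)&(hsv[...,2]>60)
    v,u=np.nonzero(m)
    if len(u): print(k,len(u),depthpt(c,u.mean(),v.mean(),np.median(d[m])).round(4))
```

```text
yellow 178 [0.4818 0.253  0.0607]
blue 106 [ 0.4966 -0.2356  0.0699]
green 157 [0.5099 0.0701 0.0708]
```

Yellow is down to z=0.061. Next, blue.

Emit:
arm_command(plan="0 -0.001 0.03 0; 0 0 0.03 0; 0 0 0.02 0; 0 0 0.014 0; 0 0 0.004 0; 0 0 0.002 0; 0 0 0.002 0; 0 0 0.002 0; 0 0 0.002 0; 0 0 0.002 0; 0 0 0.002 0; 0 0 0.002 0; 0 0 0 0")

```text
clock: 14.28
tcp_pos: [0.5008, -0.2378, 0.0831]
orientation: [-3.142, 0.0, 0.0]
contact_force: [-0.2, -0.3, -0.2]
grip_width: 0.0002
gripper_force: 0.0
```

Emit:
arm_command(plan="0 0 0.002 0; 0 0 0.002 0; 0 0 0.002 0; 0 0 0.002 0; 0 0 0 0")

```text
clock: 14.9
tcp_pos: [0.5009, -0.2378, 0.0751]
orientation: [3.142, -0.0, 0.0]
contact_force: [0.4, 0.2, 0.4]
grip_width: 0.0001
gripper_force: 0.4
```

Emit:
arm_command(plan="0 0 -0.01 0; 0 0 -0.03 0; 0 0 -0.04 0; 0 0 -0.04 0; 0.0009 -0.0308 0 0; 0.0009 -0.0308 0 0; 0.0009 -0.0308 0 0; 0.0009 -0.0308 0 0; 0.0009 -0.0308 0 0; 0.0009 -0.0308 0 0; 0.0009 -0.0308 0 0; 0.0009 -0.0308 0 0; 0.0009 -0.0308 0 0; 0.0009 -0.0308 0 0; 0 0 0 0; 0 0 0 0")

```text
clock: 16.9
tcp_pos: [0.5098, 0.0695, 0.1955]
orientation: [3.141, -0.001, 0.0]
contact_force: [0.4, -0.2, 0.4]
grip_width: -0.0
gripper_force: 0.0
```

Run:
```python
from h import *
p,d=eyes.grab_frame("top");c=eyes.calibration("top");hsv=cv2.cvtColor(p,cv2.COLOR_RGB2HSV);h=hsv[...,0]
for k,a,b,(x0,y0,x1,y1) in(("blue",100,125,(415,235,450,270)),):
    m=np.zeros(h.shape,bool);m[y0:y1,x0:x1]=1;m&=(h>=a)&(h<=b)&(hsv[...,1]>120)&(hsv[...,2]>60)
    v,u=np.nonzero(m)
    if len(u): print(k,len(u),depthpt(c,u.mean(),v.mean(),np.median(d[m])).round(4))
```

```text
blue 175 [ 0.5012 -0.2385  0.0614]
```

Blue is down to z=0.061. Next, green.

Emit:
arm_command(plan="0 0 0.03 0; 0 0 0.03 0; 0 0 0.02 0; 0 0 0.014 0; 0 0 0.004 0; 0 0 0.002 0; 0 0 0.002 0; 0 0 0.002 0; 0 0 0.002 0; 0 0 0.002 0; 0 0 0.002 0; 0 0 0.002 0; 0 0 0 0")

```text
clock: 18.58
tcp_pos: [0.5099, 0.0703, 0.0832]
orientation: [3.142, -0.0, -0.0]
contact_force: [0.1, 0.1, 0.3]
grip_width: -0.0001
gripper_force: 0.0
```

Emit:
arm_command(plan="0 0 0.002 0; 0 0 0.002 0; 0 0 0.002 0; 0 0 0.002 0; 0 0 0 0")

```text
clock: 19.2
tcp_pos: [0.5099, 0.0703, 0.0751]
orientation: [-3.142, 0.0, 0.0]
contact_force: [0.0, 0.4, -0.4]
grip_width: -0.0002
gripper_force: 0.1
```

Emit:
arm_command(plan="0 0 -0.01 0; 0 0 -0.03 0; 0 0 -0.04 0; 0 0 -0.04 0; 0 0.03 0 0; 0 0.03 0 0; 0 0.03 0 0; 0 0.03 0 0; 0 0.03 0 0; 0 0.03 0 0; 0 0 0 0; 0 0 0 0")

```text
clock: 20.7
tcp_pos: [0.5099, -0.109, 0.1956]
orientation: [-3.141, -0.001, -0.0]
contact_force: [-0.0, -0.1, 0.5]
grip_width: -0.0001
gripper_force: 0.0
```

Run:
```python
from h import *
p,d=eyes.grab_frame("top");c=eyes.calibration("top");hsv=cv2.cvtColor(p,cv2.COLOR_RGB2HSV);h=hsv[...,0]
for k,a,b,(x0,y0,x1,y1) in(("red",0,8,(350,165,390,205)),("yellow",20,35,(178,240,215,275)),("blue",100,125,(415,235,450,270)),("green",60,90,(268,230,300,262)),("orange",60,90,(312,204,345,238))):
    m=np.zeros(h.shape,bool);m[y0:y1,x0:x1]=1;m&=(h>=a)&(h<=b)&(hsv[...,1]>120)&(hsv[...,2]>60)
    v,u=np.nonzero(m)
    if len(u): print(k,len(u),depthpt(c,u.mean(),v.mean(),np.median(d[m])).round(4))
cv2.imwrite("pics/end.png",p[:,:,::-1])
```

```text
red 141 [ 0.6427 -0.1056  0.0612]
yellow 179 [0.4818 0.2531 0.0607]
green 155 [0.51   0.0702 0.0613]
orange 149 [ 0.5656 -0.0254  0.071 ]
```

View pics/end.png

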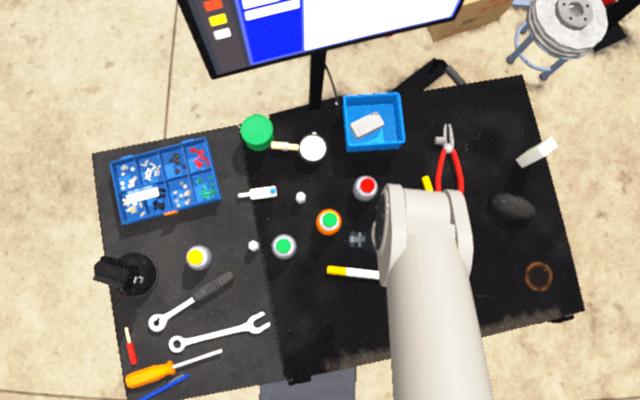

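The final view shows red (367,185), yellow (197,257) and green (284,246) lowered by about 1 cm. Blue was measured lowered earlier. The orange look-alike (329,221) is still up, nothing else has moved, and the arm is clear.

```bash
python3 -c "
from bench import ticket
print(ticket.hand_in())"
```

```text
the job is handed in; nothing more can be done
None
```

I pressed red, yellow, blue and green in that order, each about 1 cm down as measured by the top camera; the orange look-alike stayed up, nothing else looked moved, and I handed the job in at about 21 s.

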